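# Put the alteration tools back in their holders

### The job

Tidy the alterations counter: stand the blue thread in the blue cup and the white thread in the white cup, lay the seam ripper in the short tray with the red floor and the marker in the long tray with the grey floor, each fully home on the floor of its holder. Do not shift the mug or the tape dispenser.

Things in the scene. Friction and masses are not known exactly. Their poses are not given: they have to be found in the camera images.
- blue_spool_center (a point): Dark blue thread on a cream spool with a round end label of the thread's colour, standing upright on the counter: 46 mm tall, end flanges 27 mm in diameter and 7 mm thick at top and bottom, thinner between them; the top flange is what the fingers grip. 18 g. Point: on its axis, half-way up (23 mm above its foot); z axis along the spool.
- white_spool_center (a point): White thread on a cream spool with a round end label of the thread's colour, standing upright on the counter: 46 mm tall, end flanges 27 mm in diameter and 7 mm thick at top and bottom, thinner between them; the top flange is what the fingers grip. 18 g. Point: on its axis, half-way up (23 mm above its foot); z axis along the spool.
- ripper_center (a point): Seam ripper, lying on the counter: red handle 12 mm wide, 11 mm high and 80 mm long, with a thin steel blade 34 mm long; 114 mm overall along its y axis, blade towards -y. 15 g. Point: the middle of the whole length, half-way up (5.5 mm above its underside); the handle reaches from 23 mm on the blade side of this point to 57 mm on the other, so it can be gripped across x here.
- marker_center (a point): White felt marker with a black cap, lying on the counter: 140 mm long (its y axis), 16 mm wide (x), 14 mm high. 18 g. Point: its centre, 7 mm above its underside.
- blue_cup: Dark blue round spool cup on a square black tile (60 x 60 mm, 4 mm thick), fixed. Round bore 35 mm wide with its floor 9 mm above the counter, mouth flared to 41 mm; rim 25 mm above the counter, 48 mm across outside. Origin: on the bore's axis at counter level; z up.
- white_cup: White round spool cup on a square black tile (60 x 60 mm, 4 mm thick), fixed. Round bore 35 mm wide with its floor 9 mm above the counter, mouth flared to 41 mm; rim 25 mm above the counter, 48 mm across outside. Origin: on the bore's axis at counter level; z up.
- short_tray: Black moulded tool tray with a red padded floor, fixed, the shorter of the two trays. Inside 130 mm long (its y axis) and 24 mm wide (its x axis); floor 10 mm above the counter, walls 4 mm thick to 20 mm above the counter. Over the middle 56 mm of its length the side walls are cut away down to a base plate 4 mm above the counter, leaving only a rail 10 mm wide at floor height, so that fingers have room on both sides of the tool. Origin: its centre, at counter level.
- long_tray: Black moulded tool tray with a grey padded floor, fixed, the longer of the two trays. Inside 156 mm long (its y axis) and 28 mm wide (its x axis); floor 10 mm above the counter, walls 4 mm thick to 20 mm above the counter. Over the middle 56 mm of its length the side walls are cut away down to a base plate 4 mm above the counter, leaving only a rail 10 mm wide at floor height, so that fingers have room on both sides of the tool. Origin: its centre, at counter level.
- mug_center (a point): Bystander: black and white mug, 82 mm across, 97 mm tall. Point: about its centre.
- tape_dispenser_center (a point): Bystander: black tape dispenser, 56 x 150 x 85 mm. Point: its centre, 40 mm up.

How it is judged:
By the outcome, as a careful person would: the job done as asked, in the order asked, and still so for the second after the job is handed in, with the robot touching nothing.
It also fails if it takes over 93 s, if anything falls off the work surface, if the arm or the gripper's body presses on something with over 40 N, if the wrist force passes 120 N, or if a joint passes its speed limit or range.

### The arm

A 6-joint arm with a two-finger parallel gripper is mounted at the origin on the work surface; the furniture and walls round the work are solid. World frame = base frame: x ahead of the robot, y to its left, z up, the work surface at z = 0. Lengths are in m, angles in rad, forces in N, time in s.
With the tool pointing down it reaches from about 0.4 to 0.825 m from the base axis. Payload 7 kg.
Tool frame: the origin (TCP) lies midway between the tips of the shut fingers; the grasp point (between the pads) lies 19 mm behind it; z points along the fingers, y is the line along which they close (so a half turn about z gives the same grasp; the last joint's range is limited). The gripper opens to 88 mm and grips with 3 to 60 N. Pads are 19 mm wide; open, the fingers measure 130 mm over their backs; the gripper's body (78 mm by 193 mm) begins 47 mm behind the grasp point.
Start: joints at [1.419, 0.359, 0.012, 0, -1.224, -0.288], TCP at [0.287, 0.611, 0.227] pointing down, gripper open.
Joint ranges: [-3.07, 3.07], [-1.43, 2.12], [-1.02, 1.25], [-3.03, 1.67], [-3.05, -0], [-3.03, 3.03]. Speed limits (rad/s): [2.39, 2.39, 3.01, 3.14, 3.14, 3.14].

### API

Orientations are given as [roll, pitch, yaw] about the fixed x, y, z axes, in that order (R = Rz(yaw) Ry(pitch) Rx(roll)).
In Python, from station import monitor, viewer, arm gives the robot as it stands.
- The arm moves only by the tool move_arm, never from a script. Its argument "deltas" is a list that holds one entry, the list of rows, each a list of 7 numbers: the turn, a rotation vector about the tool's x, y, z in degrees, then the shift along the tool's x, y, z in m, then the finger opening in m, from 0 to 0.0876. A call has 1 to 12 rows; each row is the pose to reach, as a shift and turn from the pose commanded when the call began, along the tool's axes at that moment; what a row does not reach only later rows make up. A row lasts 1/12 s, in which the tool goes at most 41.7 mm and 7.16 degrees, less where a joint would pass 70% of its speed; a pose out of reach is approached as far as the arm can. A call with a gripper value outside its range is refused whole. The fingers move at their own pace and stop on an object; "force" is the grip in N (left out, the last holds). Time passes only in rows, so rows that repeat a pose let the fingers close. It gives the time, the measured TCP pose, the force and the opening at its end, in the units of the state.
- monitor.get_state(): the state, without advancing time (a new reading comes with each control period).
- viewer.grab_frame(name): name is "scene" or "top" or "wrist"; returns a dict with "frame" (400x640x3 uint8, blue, green, red), "vfov" (degrees; the focal length in pixels is half the picture's height over the tangent of half this angle, whatever the lens; pixels are square), "cx", "cy" (the principal point, pixels), "D" ([k1, k2, p1, p2, k3] as OpenCV has them; the pictures are not rectified), "xyz" and "orientation" of the camera in the world; the wrist camera has in their place "hand_eye" (4x4, takes a point from camera to tool coordinates, whose origin is the TCP and whose axes are the flange's). Camera axes: x right, y down, z forward; pixel columns grow to the right and rows downward; lengths in m; the calibration is good to about 2 mm. A picture is of the moment at which its call begins: read the wrist's pose just before it. There is no depth.
- arm.job_done(): hands the job in, once; it reports no verdict.
The state is a dict: "t": time; "q": joint angles; "qd": joint speeds; "joint_efforts": joint torques, N m; "eef_pos": TCP position; "ee_rot": TCP orientation; "force": force on the tool from outside, world axes, zero at the start; "moment": the same for the moment, N m; "width": finger opening in m.
Only numpy, scipy, OpenCV 4.12 (cv2) and the standard library are available. Lean on these libraries where they do the work, as an engineer would, in place of code of your own. Each camera call takes 0.05 s, during which the arm holds its last target. There are 200 camera calls.

## Working session

There is one attempt and no reset: what is moved stays moved. The work goes in short steps, Python scripts to look and compute and a tool call to move; the robot and the scene stay as the last step left them, time stands still between calls to the robot, and variables do not carry over. Pictures are saved under pics/ and viewed, on a budget of 14 in all, crops included, one or two more only if the job needs it, and the job is handed in when it is done.

Besides the shell and the picture viewer there is one more tool, called after ">>>" by a JSON object that holds its "method" and its "body", one argument or row to a line. move_arm: Moves the arm, as the interface text tells. Its arguments: {"type":"object","properties":{"deltas":{"type":"array","items":{"type":"array","items":{"type":"array","items":{"type":"number"}}}},"force":{"type":"number"}},"required":["deltas"]}

```bash
mkdir -p pics; ls
python3 - <<'E'
from station import monitor, viewer
import cv2,json
print(monitor.get_state())
for n in ("scene","top","wrist"):
    f=viewer.grab_frame(n); cv2.imwrite(f"pics/{n}0.png",f.pop("frame")); print(n,f)
E
```

```text
pics
{'t': 0.0, 'q': array([ 1.41911783e+00,  3.59388804e-01,  1.10912239e-02, -3.49454577e-04,
       -1.22412868e+00, -2.88098311e-01]), 'qd': array([ 0.00097984,  0.00056063, -0.00013286, -0.0001317 ,  0.00027252,
        0.00139853]), 'joint_efforts': array([ 1.22465586e-03, -5.82714951e+01,  2.93045801e+01,  6.99667364e+00,
        6.97305237e-03, -1.60160885e-04]), 'eef_pos': array([0.28719111, 0.61032146, 0.22563567]), 'ee_rot': array([ 3.13993655e+00, -1.48182888e-04, -4.39895685e-01]), 'force': array([ 0.43031466, -0.05609693,  0.44909329]), 'moment': array([-0.02555949, -0.03365059,  0.0205372 ]), 'width': 0.08755025491764225}
scene {'vfov': 52.78104890216907, 'cx': 317.96723099913333, 'cy': 203.57379908511163, 'D': array([0.0220277, 0.       , 0.       , 0.       , 0.       ]), 'xyz': array([ 0.34770886, -1.14543649,  0.60029026]), 'orientation': array([-2.02077561, -0.01452833, -0.1751191 ])}
top {'vfov': 52.91207634242997, 'cx': 315.81033068631956, 'cy': 199.66175956007515, 'D': array([-0.06528503,  0.        ,  0.        ,  0.        ,  0.        ]), 'xyz': array([ 0.33010654, -0.04387293,  1.16050841]), 'orientation': array([-2.94476177,  0.0221621 , -1.59137361])}
wrist {'vfov': 60.166666437620364, 'cx': 314.583746745356, 'cy': 202.1626712184991, 'D': array([-0.06533451,  0.        ,  0.        ,  0.        ,  0.        ]), 'hand_eye': array([[-6.02571401e-04, -9.52650113e-01, -3.04068085e-01,
         8.25695406e-02],
       [ 9.99999764e-01, -4.73688802e-04, -4.97623972e-04,
        -1.23628039e-03],
       [ 3.30027886e-04, -3.04068313e-01,  9.52650173e-01,
        -1.58559197e-01],
       [ 0.00000000e+00,  0.00000000e+00,  0.00000000e+00,
         1.00000000e+00]])}
```

View pics/top0.png

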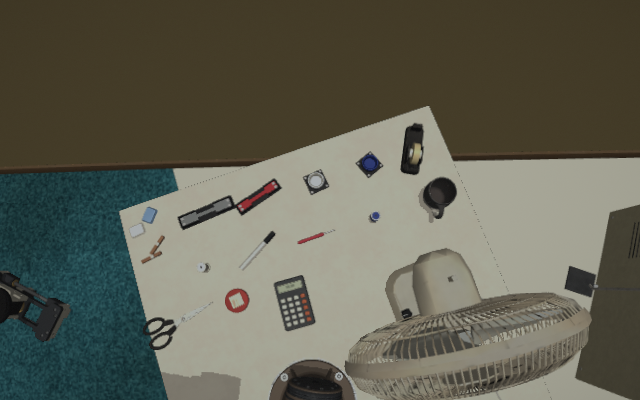

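View pics/scene0.png

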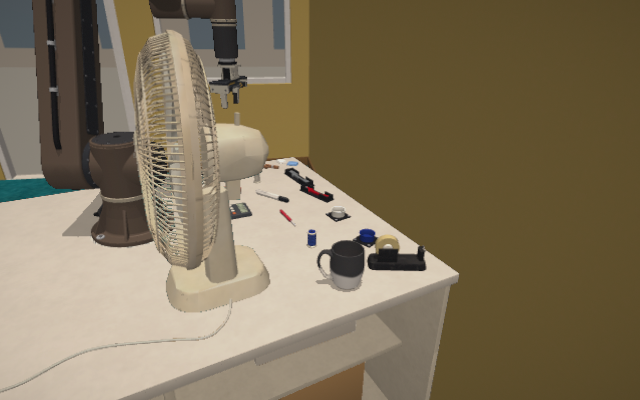

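```bash
cat > h.py <<'E'
import numpy as np, cv2
from scipy.spatial.transform import Rotation as Ro
from station import monitor, viewer
def cam(name):
    s=monitor.get_state(); f=viewer.grab_frame(name)
    if "hand_eye" in f:
        T=np.eye(4); T[:3,:3]=Ro.from_euler("xyz",s["ee_rot"]).as_matrix(); T[:3,3]=s["eef_pos"]; T=T@f["hand_eye"]
        f["R"],f["o"]=T[:3,:3],T[:3,3]
    else: f["R"],f["o"]=Ro.from_euler("xyz",f["orientation"]).as_matrix(),f["xyz"]
    F=200/np.tan(np.radians(f["vfov"])/2); f["K"]=np.array([[F,0,f["cx"]],[0,F,f["cy"]],[0,0,1]])
    return f
def pt(f,px,z):
    u=cv2.undistortPoints(np.array(px,float).reshape(-1,1,2),f["K"],f["D"]).reshape(-1,2)
    d=np.c_[u,np.ones(len(u))]@f["R"].T
    return f["o"]+d*((z-f["o"][2])/d[:,2])[:,None]
def proj(f,P):
    r=f["R"].T; return cv2.projectPoints(np.array(P,float).reshape(-1,1,3),cv2.Rodrigues(r)[0],-r@f["o"],f["K"],f["D"])[0].reshape(-1,2)
def go(x,y,z,yaw):
    "delta in tool axes from the present pose to TCP x,y,z, tool down, yaw in deg (nearest half turn)"
    s=monitor.get_state(); R=Ro.from_euler("xyz",s["ee_rot"])
    yaw0=np.degrees(s["ee_rot"][2]); yaw=yaw0+(yaw-yaw0+90)%180-90
    d=R.inv().apply(np.array([x,y,z])-s["eef_pos"])
    rv=np.degrees((R.inv()*Ro.from_euler("xyz",[np.pi,0,np.radians(yaw)])).as_rotvec())
    print("turn",rv.round(1),"shift",d.round(4),"yaw",round(yaw,1),"q",s["q"].round(2),"t",round(s["t"],2))
E
python3 - <<'E'
from h import *
f=cam("top"); N=["blue_cup","white_cup","red_tray","grey_tray","blue_sp","white_sp","ripper","marker","mug","tape","fan"]
P=[(370,164),(316,181),(258,197),(206,212),(375,216),(203,266),(311,239),(258,250),(438,193),(412,150),(398,320)]
Z=[.025,.025,.01,.01,.046,.046,.01,.01,.09,.05,.03]
for n,p,z in zip(N,P,Z): print(n,pt(f,p,z)[0].round(3))
for n,a,b,z in [("red",(238,207),(279,184),.02),("grey",(180,222),(233,200),.02),("rip",(298,243),(334,231),.006),("mark",(241,267),(274,233),.008)]:
    q=pt(f,[a,b],z); d=q[1]-q[0]; print(n,q.round(3).tolist(),np.linalg.norm(d).round(3),"angle",np.degrees(np.arctan2(d[1],d[0])).round(1))
E
```

```text
blue_cup [ 0.66  -0.184  0.025]
white_cup [ 0.612 -0.025  0.025]
red_tray [0.572 0.147 0.01 ]
grey_tray [0.531 0.3   0.01 ]
blue_sp [ 0.502 -0.189  0.046]
white_sp [0.373 0.293 0.046]
ripper [ 0.445 -0.007  0.01 ]
marker [0.417 0.146 0.01 ]
mug [ 0.554 -0.358  0.09 ]
tape [ 0.691 -0.305  0.05 ]
fan [ 0.217 -0.24   0.03 ]
red [[0.542, 0.203, 0.02], [0.607, 0.083, 0.02]] 0.136 angle -61.3
grey [[0.502, 0.373, 0.02], [0.563, 0.218, 0.02]] 0.166 angle -68.4
rip [[0.435, 0.031, 0.006], [0.467, -0.074, 0.006]] 0.109 angle -72.8
mark [[0.37, 0.194, 0.008], [0.465, 0.1, 0.008]] 0.134 angle -44.8
```

View pics/wrist0.png

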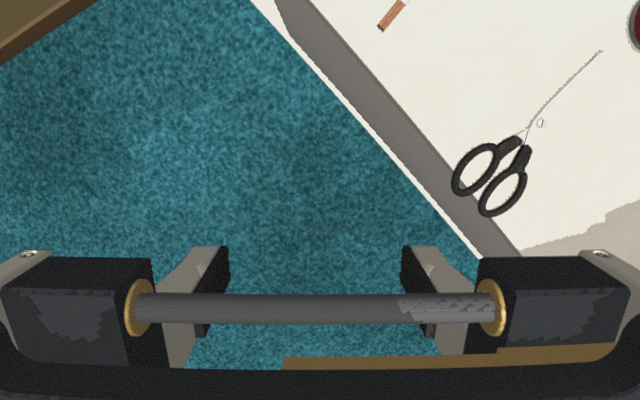

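Run:
```python
from h import *
f=cam("top");g=cam("scene")
for z in (.15,.25,.3,.35,.4,.45,.5,.55): print(z,"motor top",pt(f,[(445,252),(347,372),(590,315),(465,300)],z)[:,:2].round(2).tolist(),"scene",pt(g,[(266,142),(170,35),(215,150)],z)[:,:2].round(2).tolist())
```

```text
0.15 motor top [[0.39, -0.35], [0.11, -0.09], [0.22, -0.7], [0.27, -0.39]] scene [[0.42, 0.32], [-0.81, 6.53], [0.24, 0.25]]
0.25 motor top [[0.38, -0.32], [0.13, -0.09], [0.23, -0.63], [0.28, -0.35]] scene [[0.4, -0.01], [-0.55, 4.83], [0.26, -0.06]]
0.3 motor top [[0.38, -0.3], [0.14, -0.08], [0.24, -0.6], [0.28, -0.34]] scene [[0.39, -0.17], [-0.42, 3.97], [0.27, -0.22]]
0.35 motor top [[0.38, -0.29], [0.15, -0.08], [0.24, -0.57], [0.28, -0.32]] scene [[0.39, -0.33], [-0.29, 3.12], [0.29, -0.37]]
0.4 motor top [[0.38, -0.27], [0.17, -0.08], [0.25, -0.54], [0.29, -0.3]] scene [[0.38, -0.49], [-0.17, 2.27], [0.3, -0.53]]
0.45 motor top [[0.37, -0.26], [0.18, -0.08], [0.26, -0.5], [0.29, -0.28]] scene [[0.37, -0.66], [-0.04, 1.42], [0.31, -0.68]]
0.5 motor top [[0.37, -0.24], [0.19, -0.07], [0.26, -0.47], [0.29, -0.27]] scene [[0.36, -0.82], [0.09, 0.56], [0.32, -0.84]]
0.55 motor top [[0.37, -0.23], [0.2, -0.07], [0.27, -0.44], [0.29, -0.25]] scene [[0.36, -0.98], [0.22, -0.29], [0.34, -0.99]]
```

```bash
python3 -c "
from h import *
go(.42,.22,.22,-25.2);go(.53,-.17,.2,-25.2)"
```

```text
turn [ 0. -0. -0.] shift [0.2864 0.2969 0.0064] yaw -25.2 q [ 1.42  0.36  0.01 -0.   -1.22 -0.29] t 0.3
turn [ 0. -0. -0.] shift [0.552  0.603  0.0266] yaw -25.2 q [ 1.42  0.36  0.01 -0.   -1.22 -0.29] t 0.3
```

>>> {"method": "move_arm", "body": {
  "deltas": [
    [[0, 0, 0, 0.286, 0.297, 0.006, 0.0876], [0, 0, 0, 0.286, 0.297, 0.006, 0.0876], [0, 0, 0, 0.286, 0.297, 0.006, 0.0876], [0, 0, 0, 0.286, 0.297, 0.006, 0.0876], [0, 0, 0, 0.286, 0.297, 0.006, 0.0876], [0, 0, 0, 0.286, 0.297, 0.006, 0.0876], [0, 0, 0, 0.286, 0.297, 0.006, 0.0876], [0, 0, 0, 0.286, 0.297, 0.006, 0.0876], [0, 0, 0, 0.286, 0.297, 0.006, 0.0876], [0, 0, 0, 0.286, 0.297, 0.006, 0.0876], [0, 0, 0, 0.286, 0.297, 0.006, 0.0876], [0, 0, 0, 0.286, 0.297, 0.006, 0.0876]]
  ]
}}

```text
t: 1.3
eef_pos: [0.4202, 0.2185, 0.2209]
ee_rot: [-3.141, -0.0, -0.443]
force: [0.1, -0.1, -0.5]
width: 0.0878
```

```bash
python3 -c "
from h import *
f=cam('wrist');cv2.imwrite('pics/w1.png',f['frame'])
go(.53,-.17,.2,-25.2)"
```

```text
turn [-0.1 -0.  -0.1] shift [0.266  0.3053 0.0207] yaw -25.2 q [ 0.9   0.03 -0.42 -0.   -1.12  0.23] t 1.35
```

>>> {"method": "move_arm", "body": {
  "deltas": [
    [[0, 0, 0, 0.266, 0.305, 0.021, 0.0876], [0, 0, 0, 0.266, 0.305, 0.021, 0.0876], [0, 0, 0, 0.266, 0.305, 0.021, 0.0876], [0, 0, 0, 0.266, 0.305, 0.021, 0.0876], [0, 0, 0, 0.266, 0.305, 0.021, 0.0876], [0, 0, 0, 0.266, 0.305, 0.021, 0.0876], [0, 0, 0, 0.266, 0.305, 0.021, 0.0876], [0, 0, 0, 0.266, 0.305, 0.021, 0.0876], [0, 0, 0, 0.266, 0.305, 0.021, 0.0876], [0, 0, 0, 0.266, 0.305, 0.021, 0.0876], [0, 0, 0, 0.266, 0.305, 0.021, 0.0876], [0, 0, 0, 0.266, 0.305, 0.021, 0.0876]]
  ]
}}

```text
t: 2.35
eef_pos: [0.5311, -0.1695, 0.1986]
ee_rot: [3.141, 0.001, -0.442]
force: [0.0, 0.1, -0.4]
width: 0.0879
```

```bash
python3 -c "
from h import *
f=cam('wrist');cv2.imwrite('pics/w2.png',f['frame'])
print(proj(f,[[.502,-.189,.046],[.66,-.184,.025]]))
go(.502,-.189,.1,-25.2)"
```

```text
[[347.70151688 203.14686521]
 [268.98522135  46.1553388 ]]
turn [ 0.   0.1 -0. ] shift [-0.0173  0.0308  0.0989] yaw -25.2 q [ 0.04  0.19 -0.29 -0.   -1.09  1.09] t 2.4
```

View pics/w2.png

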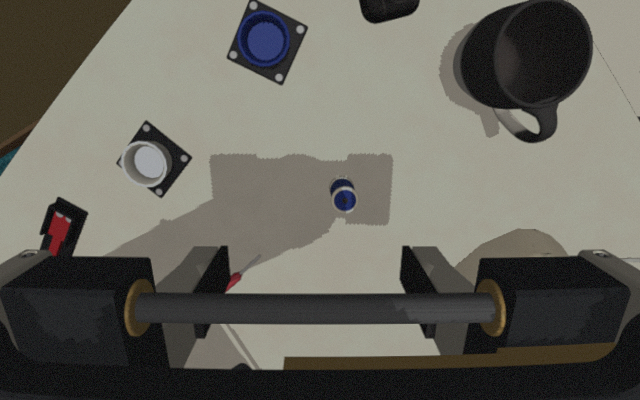

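```bash
cat >> h.py <<'E'
def blobs(f,lo,hi,z,box=None,amin=25):
    m=cv2.inRange(cv2.cvtColor(f["frame"],cv2.COLOR_BGR2HSV),np.array(lo),np.array(hi))
    if box:
        k=np.zeros_like(m); x0,y0,x1,y1=box; k[y0:y1,x0:x1]=255; m&=k
    for c in cv2.findContours(m,cv2.RETR_EXTERNAL,cv2.CHAIN_APPROX_NONE)[0]:
        a=cv2.contourArea(c)
        if a<amin: continue
        r=cv2.minAreaRect(c); w=cv2.minAreaRect(pt(f,c[:,0],z)[:,:2].astype(np.float32)*1000)
        e=cv2.boxPoints(w); i=e[1]-e[0]; j=e[2]-e[1]; L=i if np.hypot(*i)>np.hypot(*j) else j
        print("area",a,"px",np.round(r[0],1),"bbox",cv2.boundingRect(c),"world mm",np.round(w[0],1),"size",np.round(sorted(w[1]),1),"long axis deg",round(float(np.degrees(np.arctan2(L[1],L[0]))%180),1))
E
python3 - <<'E'
from h import *
f=cam("wrist")
print("spool");blobs(f,(105,90,30),(135,255,255),.046,(320,165,370,225))
print("cup");blobs(f,(105,90,30),(135,255,255),.025,(220,0,320,95))
q=pt(f,[(253,5),(300,28),(281,79),(234,55),(146,127),(185,157),(159,192),(120,162)],.005)
print(q[:4].mean(0),q[4:].mean(0),[np.linalg.norm(q[i]-q[i+1]).round(4) for i in (0,1,4,5)])
cv2.imwrite('pics/c1.png',cv2.resize(f["frame"][160:230,310:380],None,fx=7,fy=7))
E
```

```text
spool
area 293.5 px [345.5 199.5] bbox (336, 190, 20, 20) world mm [ 505.9 -187.6] size [18.  18.9] long axis deg 155.8
area 96.5 px [341.  183.9] bbox (332, 179, 22, 14) world mm [ 521.7 -190. ] size [10.2 20.4] long axis deg 81.4
cup
area 2300.0 px [264.   37.5] bbox (238, 9, 53, 58) world mm [ 668.1 -181.9] size [46.6 47.7] long axis deg 153.8
[ 0.66725657 -0.18155005  0.005     ] [ 0.61874195 -0.02061399  0.005     ] [np.float64(0.0478), np.float64(0.0496), np.float64(0.0487), np.float64(0.05)]
```

View pics/c1.png

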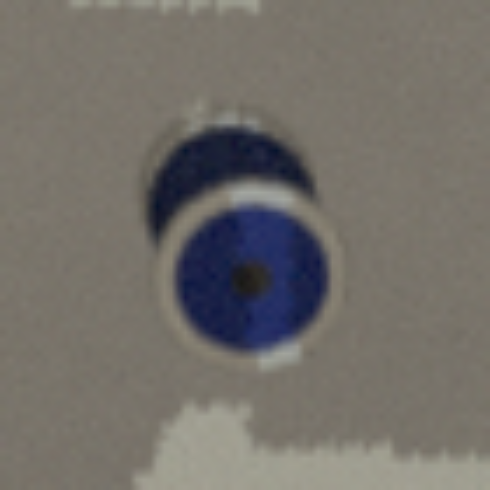

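```bash
python3 -c "
from h import *
go(.506,-.1876,.0235,-25.2)"
```

```text
turn [0. 0. 0.] shift [-0.014   0.0283  0.1757] yaw -25.2 q [ 0.05  0.19 -0.29 -0.   -1.09  1.09] t 2.45
```

>>> {"method": "move_arm", "body": {
  "deltas": [
    [[0, 0, 0, -0.014, 0.0283, 0.03, 0.065], [0, 0, 0, -0.014, 0.0283, 0.07, 0.065], [0, 0, 0, -0.014, 0.0283, 0.11, 0.065], [0, 0, 0, -0.014, 0.0283, 0.14, 0.065], [0, 0, 0, -0.014, 0.0283, 0.16, 0.065], [0, 0, 0, -0.014, 0.0283, 0.176, 0.065], [0, 0, 0, -0.014, 0.0283, 0.176, 0.065], [0, 0, 0, -0.014, 0.0283, 0.176, 0.065], [0, 0, 0, -0.014, 0.0283, 0.176, 0.02], [0, 0, 0, -0.014, 0.0283, 0.176, 0.015], [0, 0, 0, -0.014, 0.0283, 0.176, 0.015], [0, 0, 0, -0.014, 0.0283, 0.176, 0.015]]
  ],
  "force": 12
}}

```text
t: 3.45
eef_pos: [0.5065, -0.1885, 0.0247]
ee_rot: [-3.141, -0.002, -0.44]
force: [0.6, 0.3, 0.3]
width: 0.044
```

```bash
python3 -c "
from h import *
go(.667,-.182,.1,-25.2);print(monitor.get_state()['width'])"
```

```text
turn [-0.  -0.1  0. ] shift [ 0.1426 -0.0743 -0.075 ] yaw -25.2 q [ 0.01  0.36 -0.53  0.   -0.68  1.12] t 3.45
0.04396987692000238
```

Still closing; let it finish, then lift and move over the cup.

>>> {"method": "move_arm", "body": {
  "deltas": [
    [[0, 0, 0, 0, 0, 0, 0.015], [0, 0, 0, 0, 0, 0, 0.015], [0, 0, 0, 0, 0, 0, 0.015], [0, 0, 0, 0, 0, 0, 0.015], [0, 0, 0, 0, 0, 0, 0.015], [0, 0, 0, 0, 0, 0, 0.015], [0, 0, 0, 0, 0, 0, 0.015], [0, 0, 0, 0, 0, 0, 0.015]]
  ]
}}

```text
t: 4.12
eef_pos: [0.5059, -0.1888, 0.0237]
ee_rot: [3.142, -0.0, -0.44]
force: [-1.1, -1.0, 3.7]
width: 0.0229
```

```bash
python3 -c "
from h import *
print(monitor.get_state()['width']);f=cam('wrist');cv2.imwrite('pics/w3.png',f['frame']);print(monitor.get_state()['width'],monitor.get_state()['force'])"
```

```text
0.02286819666872562
0.02296082964406901 [-1.05892869 -1.37061097  3.10799809]
```

View pics/w3.png

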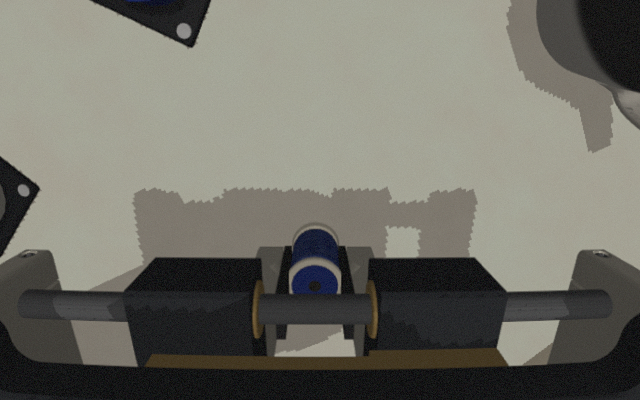

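>>> {"method": "move_arm", "body": {
  "deltas": [
    [[0, 0, 0, 0, 0, -0.015, 0.015], [0, 0, 0, 0, 0, -0.035, 0.015], [0, 0, 0, 0, 0, -0.06, 0.015], [0, 0, 0, 0, 0, -0.075, 0.015], [0, 0, 0, 0.035, -0.018, -0.075, 0.015], [0, 0, 0, 0.07, -0.036, -0.075, 0.015], [0, 0, 0, 0.1, -0.055, -0.075, 0.015], [0, 0, 0, 0.13, -0.07, -0.075, 0.015], [0, 0, 0, 0.143, -0.0743, -0.075, 0.015], [0, 0, 0, 0.143, -0.0743, -0.075, 0.015], [0, 0, 0, 0.143, -0.0743, -0.075, 0.015]]
  ]
}}

```text
t: 5.08
eef_pos: [0.6667, -0.182, 0.097]
ee_rot: [3.141, 0.002, -0.44]
force: [-0.9, -0.7, -0.1]
width: 0.0228
```

```bash
python3 -c "
from h import *
f=cam('wrist');cv2.imwrite('pics/w4.png',f['frame']);go(.667,-.182,.034,-25.2)
s=monitor.get_state();x,y,z=s['eef_pos'];print(s['width'],proj(f,[[x,y,z+.0225],[x,y,z-.0235]]),proj(f,[[.667,-.182,.025]]))
blobs(f,(105,90,30),(135,255,255),z+.0225)"
```

```text
turn [ 0.   0.1 -0. ] shift [ 0.001  -0.0005  0.0634] yaw -25.2 q [ 0.01  0.48 -0.11 -0.   -0.99  1.12] t 5.13
0.022854341464556362 [[318.34810399 286.67237117]
 [317.52108946 243.74445728]] [[316.3485172  213.65859193]]
area 1017.0 px [314.  279.5] bbox (292, 266, 45, 28) world mm [ 670.1 -181.8] size [13.7 19.8] long axis deg 64.8
area 1060.5 px [314. 248.] bbox (290, 230, 49, 37) world mm [ 684.  -188.4] size [17.1 21.1] long axis deg 64.8
area 2587.5 px [316.5 205.5] bbox (283, 178, 67, 58) world mm [ 700.9 -197.5] size [24.4 27.7] long axis deg 60.6
```

View pics/w4.png

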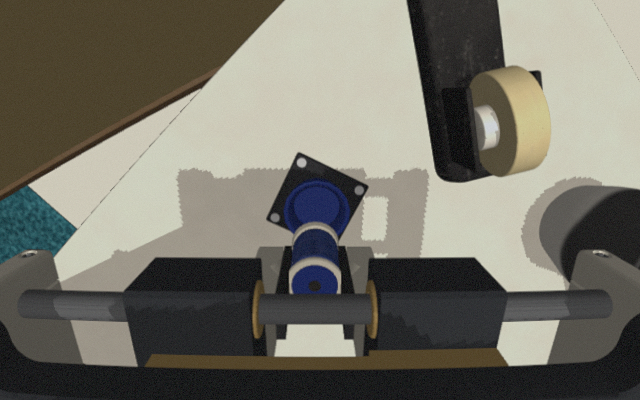

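>>> {"method": "move_arm", "body": {
  "deltas": [
    [[0, 0, 0, 0, 0, 0.015, 0.015], [0, 0, 0, 0, 0, 0.03, 0.015], [0, 0, 0, 0, 0, 0.042, 0.015], [0, 0, 0, 0, 0, 0.05, 0.015], [0, 0, 0, 0, 0, 0.056, 0.015], [0, 0, 0, 0, 0, 0.062, 0.015], [0, 0, 0, 0, 0, 0.064, 0.015], [0, 0, 0, 0, 0, 0.064, 0.015], [0, 0, 0, 0, 0, 0.064, 0.015]]
  ]
}}

```text
t: 5.88
eef_pos: [0.6671, -0.1824, 0.0349]
ee_rot: [-3.142, -0.0, -0.44]
force: [-0.6, 1.0, -0.4]
width: 0.023
```

>>> {"method": "move_arm", "body": {
  "deltas": [
    [[0, 0, 0, 0, 0, 0.001, 0.015], [0, 0, 0, 0, 0, 0.0015, 0.015], [0, 0, 0, 0, 0, 0.0015, 0.015]]
  ]
}}

```text
t: 6.13
eef_pos: [0.667, -0.1823, 0.0333]
ee_rot: [-3.141, -0.0, -0.44]
force: [0.1, 0.8, -1.3]
width: 0.0228
```

>>> {"method": "move_arm", "body": {
  "deltas": [
    [[0, 0, 0, 0, 0, 0, 0.05], [0, 0, 0, 0, 0, 0, 0.05], [0, 0, 0, 0, 0, 0, 0.05], [0, 0, 0, 0, 0, 0, 0.05], [0, 0, 0, 0, 0, 0, 0.05], [0, 0, 0, 0, 0, -0.02, 0.05], [0, 0, 0, 0, 0, -0.05, 0.05], [0, 0, 0, 0, 0, -0.09, 0.05], [0, 0, 0, 0, 0, -0.13, 0.05], [0, 0, 0, -0.02, 0, -0.14, 0.065], [0, 0, 0, -0.02, 0, -0.14, 0.065], [0, 0, 0, -0.02, 0, -0.14, 0.065]]
  ]
}}

```text
t: 7.13
eef_pos: [0.6489, -0.1735, 0.1748]
ee_rot: [-3.14, -0.002, -0.44]
force: [-0.7, 0.4, -0.3]
width: 0.0626
```

```bash
python3 -c "
from h import *
f=cam('wrist');cv2.imwrite('pics/w5.png',f['frame']);print(proj(f,[[.667,-.182,.055]]))
blobs(f,(105,90,30),(135,255,255),.055);go(.379+.02,.297,.2,-25.2)"
```

```text
[[316.42582286 172.13980322]]
area 411.0 px [315.5 172. ] bbox (304, 161, 24, 23) world mm [ 667.4 -181.3] size [18.5 19. ] long axis deg 64.8
area 39.0 px [316.2 155.2] bbox (305, 152, 23, 8) world mm [ 679.8 -187.8] size [ 5.4 17.9] long axis deg 62.2
area 918.5 px [316.3 163.1] bbox (290, 137, 53, 53) world mm [ 673.7 -184.9] size [42.1 42.8] long axis deg 54.9
turn [-0. -0.  0.] shift [-0.4262 -0.3196 -0.0267] yaw -25.2 q [ 0.03  0.39 -0.07 -0.   -1.11  1.1 ] t 7.18
```

View pics/w5.png

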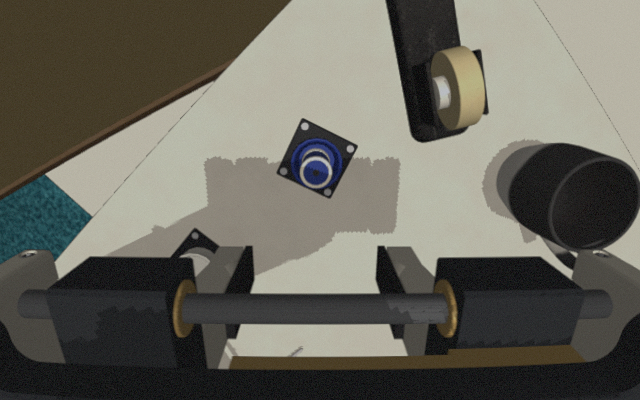

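>>> {"method": "move_arm", "body": {
  "deltas": [
    [[0, 0, 0, -0.426, -0.32, -0.027, 0.065], [0, 0, 0, -0.426, -0.32, -0.027, 0.065], [0, 0, 0, -0.426, -0.32, -0.027, 0.065], [0, 0, 0, -0.426, -0.32, -0.027, 0.065], [0, 0, 0, -0.426, -0.32, -0.027, 0.065], [0, 0, 0, -0.426, -0.32, -0.027, 0.065], [0, 0, 0, -0.426, -0.32, -0.027, 0.065], [0, 0, 0, -0.426, -0.32, -0.027, 0.065], [0, 0, 0, -0.426, -0.32, -0.027, 0.065], [0, 0, 0, -0.426, -0.32, -0.027, 0.065], [0, 0, 0, -0.426, -0.32, -0.027, 0.065], [0, 0, 0, -0.426, -0.32, -0.027, 0.065]]
  ]
}}

```text
t: 8.18
eef_pos: [0.4139, 0.2689, 0.1975]
ee_rot: [3.14, 0.0, -0.44]
force: [1.1, 0.4, -0.6]
width: 0.0652
```

>>> {"method": "move_arm", "body": {
  "deltas": [
    [[0, 0, 0, -0.025, -0.019, 0, 0.065], [0, 0, 0, -0.025, -0.019, 0, 0.065], [0, 0, 0, -0.025, -0.019, 0, 0.065]]
  ]
}}

```text
t: 8.43
eef_pos: [0.3998, 0.2967, 0.1972]
ee_rot: [3.139, 0.0, -0.437]
force: [0.7, -0.5, -0.2]
width: 0.0649
```

```bash
python3 -c "
from h import *
f=cam('wrist');cv2.imwrite('pics/w6.png',f['frame']);print(proj(f,[[.379,.297,.046]]));go(.379,.297,.0235,-25.2)
blobs(f,(0,0,215),(180,60,255),.046,(250,120,400,260),60)"
```

```text
[[324.69166364 204.82631153]]
turn [0.1 0.  0.1] shift [-0.0197  0.0073  0.1737] yaw -25.2 q [ 1.03  0.09 -0.41 -0.   -1.07  0.1 ] t 8.48
```

View pics/w6.png

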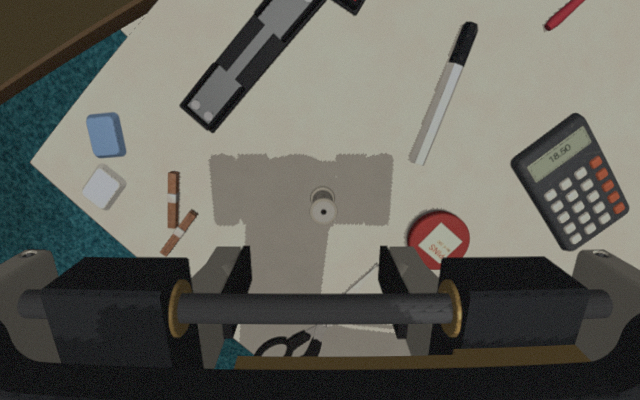

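```bash
python3 -c "
from h import *
f=cam('wrist');g=cv2.cvtColor(f['frame'],cv2.COLOR_BGR2GRAY)
r=g[203:221,314:333].astype(float);w=np.clip(80-r,0,None);i,j=np.mgrid[203:221,314:333];u=(w*j).sum()/w.sum(),(w*i).sum()/w.sum()
p=pt(f,[u],.046)[0];print(u,p.round(4),r.min());go(p[0],p[1],.0235,-25.2)
q=pt(f,[(416.5,162),(469.5,24)],.007);d=q[1]-q[0];print(q.round(4),q.mean(0).round(4),np.linalg.norm(d),np.degrees(np.arctan2(d[1],d[0])))
blobs(f,(0,0,0),(180,255,50),.014,(440,10,490,75))"
```

```text
(np.float64(322.2489451476793), np.float64(212.44163150492264)) [0.3735 0.3013 0.046 ] 20.0
turn [0.1 0.  0. ] shift [-0.0272  0.0055  0.1739] yaw -25.2 q [ 1.03  0.09 -0.41 -0.   -1.07  0.1 ] t 8.53
[[0.3692 0.1953 0.007 ]
 [0.4715 0.1028 0.007 ]] [0.4203 0.1491 0.007 ] 0.13789490872765184 -42.11855386892196
area 575.5 px [462.6  43.7] bbox (448, 23, 28, 43) world mm [457.8 117.7] size [14.5 38. ] long axis deg 137.0
```

>>> {"method": "move_arm", "body": {
  "deltas": [
    [[0, 0, 0, -0.0272, 0.0055, 0.03, 0.06], [0, 0, 0, -0.0272, 0.0055, 0.07, 0.06], [0, 0, 0, -0.0272, 0.0055, 0.11, 0.06], [0, 0, 0, -0.0272, 0.0055, 0.14, 0.06], [0, 0, 0, -0.0272, 0.0055, 0.16, 0.06], [0, 0, 0, -0.0272, 0.0055, 0.174, 0.06], [0, 0, 0, -0.0272, 0.0055, 0.174, 0.06], [0, 0, 0, -0.0272, 0.0055, 0.174, 0.06], [0, 0, 0, -0.0272, 0.0055, 0.174, 0.015], [0, 0, 0, -0.0272, 0.0055, 0.174, 0.015], [0, 0, 0, -0.0272, 0.0055, 0.174, 0.015], [0, 0, 0, -0.0272, 0.0055, 0.174, 0.015]]
  ]
}}

```text
t: 9.53
eef_pos: [0.3741, 0.3025, 0.0253]
ee_rot: [-3.14, -0.0, -0.44]
force: [-0.5, 0.0, -0.7]
width: 0.0389
```

>>> {"method": "move_arm", "body": {
  "deltas": [
    [[0, 0, 0, 0, 0, 0, 0.015], [0, 0, 0, 0, 0, 0, 0.015], [0, 0, 0, 0, 0, 0, 0.015], [0, 0, 0, 0, 0, 0, 0.015], [0, 0, 0, 0, 0, 0, 0.015], [0, 0, 0, 0, 0, 0, 0.015]]
  ]
}}

```text
t: 10.03
eef_pos: [0.3738, 0.302, 0.0245]
ee_rot: [-3.142, -0.0, -0.44]
force: [-0.8, -0.6, 5.1]
width: 0.0231
```

```bash
python3 -c "
from h import *
go(.6187,-.0206,.1,-25.2)"
```

```text
turn [-0. -0.  0.] shift [ 0.359   0.1877 -0.0754] yaw -25.2 q [ 1.09  0.28 -0.66  0.   -0.63  0.04] t 10.03
```

>>> {"method": "move_arm", "body": {
  "deltas": [
    [[0, 0, 0, 0, 0, -0.015, 0.015], [0, 0, 0, 0, 0, -0.045, 0.015], [0, 0, 0, 0, 0, -0.0754, 0.015], [0, 0, 0, 0.03, 0.016, -0.0754, 0.015], [0, 0, 0, 0.359, 0.188, -0.0754, 0.015], [0, 0, 0, 0.359, 0.188, -0.0754, 0.015], [0, 0, 0, 0.359, 0.188, -0.0754, 0.015], [0, 0, 0, 0.359, 0.188, -0.0754, 0.015], [0, 0, 0, 0.359, 0.188, -0.0754, 0.015], [0, 0, 0, 0.359, 0.188, -0.0754, 0.015], [0, 0, 0, 0.359, 0.188, -0.0754, 0.015], [0, 0, 0, 0.359, 0.188, -0.0754, 0.015]]
  ]
}}

```text
t: 11.03
eef_pos: [0.5965, 0.0074, 0.0994]
ee_rot: [-3.142, 0.0, -0.44]
force: [0.8, 2.2, 0.3]
width: 0.023
```

```bash
python3 -c "
from h import *
go(.6187,-.0206,.1,-25.2)"
```

```text
turn [-0.  0.  0.] shift [ 0.032   0.0159 -0.0006] yaw -25.2 q [ 0.34  0.34 -0.33 -0.   -0.9   0.79] t 11.03
```

>>> {"method": "move_arm", "body": {
  "deltas": [
    [[0, 0, 0, 0.032, 0.016, 0, 0.015], [0, 0, 0, 0.032, 0.016, 0, 0.015], [0, 0, 0, 0.032, 0.016, 0, 0.015], [0, 0, 0, 0.032, 0.016, 0, 0.015], [0, 0, 0, 0.032, 0.016, 0, 0.015]]
  ]
}}

```text
t: 11.45
eef_pos: [0.617, -0.0182, 0.0995]
ee_rot: [3.141, 0.001, -0.439]
force: [0.6, -0.5, -0.1]
width: 0.0232
```

```bash
python3 -c "
from h import *
f=cam('wrist');cv2.imwrite('pics/w7.png',f['frame'])
s=monitor.get_state();x,y,z=s['eef_pos'];print(s['width'],proj(f,[[x,y,z+.0225],[x,y,z-.0235]]),proj(f,[[.6187,-.0206,.025]]))
go(.6187,-.0206,.0335,-25.2)"
```

```text
0.023225659443103154 [[316.75714468 285.43553082]
 [316.28589106 242.8382481 ]] [[318.5296335  209.64319815]]
turn [-0.   0.   0.1] shift [0.0025 0.0018 0.0663] yaw -25.2 q [ 0.29  0.37 -0.28 -0.   -0.92  0.85] t 11.5
```

View pics/w7.png

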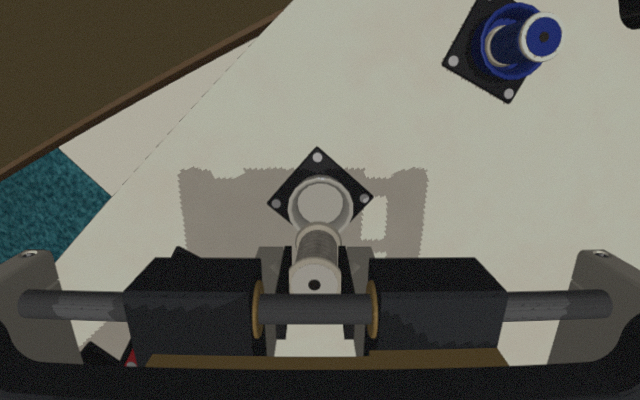

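>>> {"method": "move_arm", "body": {
  "deltas": [
    [[0, 0, 0, 0.0025, 0.0025, 0.012, 0.015], [0, 0, 0, 0.0025, 0.0025, 0.03, 0.015], [0, 0, 0, 0.0025, 0.0025, 0.042, 0.015], [0, 0, 0, 0.0025, 0.0025, 0.05, 0.015], [0, 0, 0, 0.0025, 0.0025, 0.056, 0.015], [0, 0, 0, 0.0025, 0.0025, 0.062, 0.015], [0, 0, 0, 0.0025, 0.0025, 0.065, 0.015], [0, 0, 0, 0.0025, 0.0025, 0.066, 0.015], [0, 0, 0, 0.0025, 0.0025, 0.066, 0.015], [0, 0, 0, 0.0025, 0.0025, 0.066, 0.015]]
  ]
}}

```text
t: 12.33
eef_pos: [0.6193, -0.0221, 0.0342]
ee_rot: [-3.141, -0.001, -0.44]
force: [0.4, 0.3, 0.3]
width: 0.0234
```

>>> {"method": "move_arm", "body": {
  "deltas": [
    [[0, 0, 0, 0, 0, 0, 0.05], [0, 0, 0, 0, 0, 0, 0.05], [0, 0, 0, 0, 0, 0, 0.05], [0, 0, 0, 0, 0, 0, 0.05], [0, 0, 0, 0, 0, 0, 0.05], [0, 0, 0, 0, 0, -0.02, 0.05], [0, 0, 0, 0, 0, -0.05, 0.05], [0, 0, 0, 0, 0, -0.09, 0.05], [0, 0, 0, 0, 0, -0.13, 0.05], [0, 0, 0, -0.02, 0, -0.16, 0.05], [0, 0, 0, -0.02, 0, -0.16, 0.05]]
  ]
}}

```text
t: 13.25
eef_pos: [0.6026, -0.0128, 0.2015]
ee_rot: [-3.136, -0.009, -0.439]
force: [0.7, 0.1, -0.1]
width: 0.0501
```

```bash
python3 -c "
from h import *
f=cam('wrist');cv2.imwrite('pics/w8.png',f['frame']);print(proj(f,[[.6187,-.0206,.055]]))
go(.46,-.015,.2,-73)"
```

```text
[[317.30648887 168.92606019]]
turn [-0.4 -0.2 47.9] shift [-0.1277  0.0622 -0.0027] yaw -73.0 q [ 0.3   0.26 -0.2   0.   -1.11  0.83] t 13.3
```

View pics/w8.png

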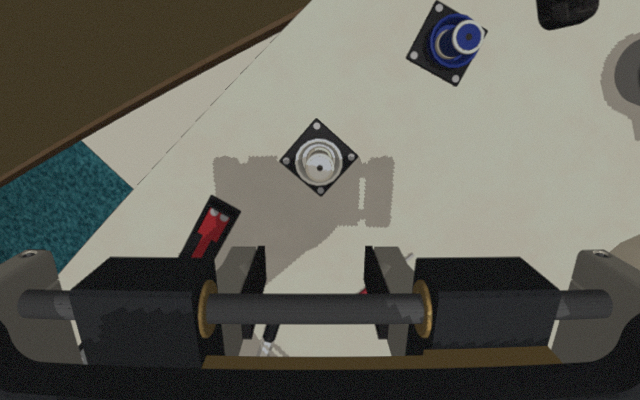

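>>> {"method": "move_arm", "body": {
  "deltas": [
    [[0, 0, 7, -0.02, 0.01, 0, 0.05], [0, 0, 14, -0.04, 0.02, 0, 0.05], [0, 0, 21, -0.06, 0.03, 0, 0.05], [0, 0, 28, -0.08, 0.04, 0, 0.05], [0, 0, 35, -0.1, 0.05, 0, 0.05], [0, 0, 42, -0.12, 0.06, 0, 0.05], [0, 0, 48, -0.128, 0.062, 0, 0.05], [0, 0, 48, -0.128, 0.062, 0, 0.05], [0, 0, 48, -0.128, 0.062, 0, 0.05]]
  ]
}}

```text
t: 14.05
eef_pos: [0.4585, -0.0152, 0.1936]
ee_rot: [-3.141, 0.0, -1.275]
force: [0.5, 0.1, -1.6]
width: 0.0498
```

```bash
python3 -c "
from h import *
f=cam('wrist');cv2.imwrite('pics/w9.png',f['frame']);print(monitor.get_state()['eef_pos'])
for lo,hi in (((0,110,50),(12,255,255)),((168,110,50),(180,255,255))): blobs(f,lo,hi,.0055)"
```

```text
[ 0.4589685  -0.01516848  0.19363833]
area 56.5 px [509.5 253.5] bbox (505, 250, 10, 8) world mm [221.6   6.9] size [ 8.8 11.2] long axis deg 16.3
area 68.0 px [495. 253.] bbox (490, 249, 11, 9) world mm [238.  11.] size [10.  11.3] long axis deg 16.2
area 67.5 px [480.5 253. ] bbox (476, 249, 10, 9) world mm [254.2  15.8] size [10.  11.1] long axis deg 16.4
area 77.5 px [466.  252.5] bbox (461, 248, 11, 10) world mm [270.8  20. ] size [11.2 11.4] long axis deg 16.4
area 73.5 px [451.5 252.5] bbox (447, 248, 10, 10) world mm [286.8  24.7] size [10.5 11.1] long axis deg 106.5
area 267.0 px [153.8 247. ] bbox (142, 233, 26, 25) world mm [607.9 115.1] size [20.  33.3] long axis deg 125.9
area 509.0 px [318.5 187. ] bbox (314, 151, 10, 73) world mm [451.3  -3. ] size [ 8.7 77.8] long axis deg 108.2
```

View pics/w9.png

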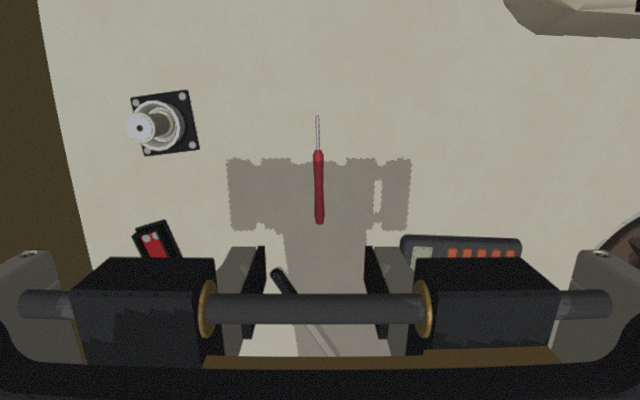

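```bash
python3 -c "
from h import *
go(.4541,-.0116,.004,-71.8)"
```

```text
turn [-0.  -0.  -1.2] shift [-0.0049  0.0036  0.1896] yaw -71.8 q [ 0.4   0.02 -0.49  0.   -1.06 -0.1 ] t 14.1
```

>>> {"method": "move_arm", "body": {
  "deltas": [
    [[0, 0, -1.2, -0.005, 0.0036, 0.03, 0.04], [0, 0, -1.2, -0.005, 0.0036, 0.07, 0.04], [0, 0, -1.2, -0.005, 0.0036, 0.105, 0.04], [0, 0, -1.2, -0.005, 0.0036, 0.135, 0.04], [0, 0, -1.2, -0.005, 0.0036, 0.16, 0.04], [0, 0, -1.2, -0.005, 0.0036, 0.175, 0.04], [0, 0, -1.2, -0.005, 0.0036, 0.185, 0.04], [0, 0, -1.2, -0.005, 0.0036, 0.189, 0.04], [0, 0, -1.2, -0.005, 0.0036, 0.189, 0.04], [0, 0, -1.2, -0.005, 0.0036, 0.189, 0.04]]
  ]
}}

```text
t: 14.93
eef_pos: [0.4542, -0.0115, 0.0047]
ee_rot: [3.141, -0.0, -1.256]
force: [-0.4, 0.8, -0.4]
width: 0.04
```

>>> {"method": "move_arm", "body": {
  "deltas": [
    [[0, 0, 0, 0, 0, 0.0015, 0.04], [0, 0, 0, 0, 0, 0.0015, 0.02], [0, 0, 0, 0, 0, 0.0015, 0.0], [0, 0, 0, 0, 0, 0.0015, 0.0], [0, 0, 0, 0, 0, 0.0015, 0.0], [0, 0, 0, 0, 0, 0.0015, 0.0], [0, 0, 0, 0, 0, 0.0015, 0.0], [0, 0, 0, 0, 0, 0.0015, 0.0], [0, 0, 0, 0, 0, 0.0015, 0.0], [0, 0, 0, 0, 0, 0.0015, 0.0]]
  ],
  "force": 12
}}

```text
t: 15.77
eef_pos: [0.4538, -0.0114, 0.0035]
ee_rot: [-3.141, -0.0, -1.256]
force: [-1.8, 0.6, 5.6]
width: 0.0109
```

```bash
python3 -c "
from h import *
go(.541,.265,.2,-72)"
```

```text
turn [-0. -0.  0.] shift [-0.2359 -0.1684 -0.1965] yaw -72.0 q [ 0.41  0.28 -0.74  0.   -0.55 -0.1 ] t 15.77
```

>>> {"method": "move_arm", "body": {
  "deltas": [
    [[0, 0, 0, 0, 0, -0.015, 0.0], [0, 0, 0, 0, 0, -0.045, 0.0], [0, 0, 0, -0.01, -0.007, -0.08, 0.0], [0, 0, 0, -0.236, -0.168, -0.196, 0.0], [0, 0, 0, -0.236, -0.168, -0.196, 0.0], [0, 0, 0, -0.236, -0.168, -0.196, 0.0], [0, 0, 0, -0.236, -0.168, -0.196, 0.0], [0, 0, 0, -0.236, -0.168, -0.196, 0.0], [0, 0, 0, -0.236, -0.168, -0.196, 0.0], [0, 0, 0, -0.236, -0.168, -0.196, 0.0], [0, 0, 0, -0.236, -0.168, -0.196, 0.0], [0, 0, 0, -0.236, -0.168, -0.196, 0.0]]
  ]
}}

```text
t: 16.77
eef_pos: [0.5416, 0.2679, 0.1997]
ee_rot: [-3.14, 0.001, -1.254]
force: [-0.3, -0.7, -0.1]
width: 0.0108
```

```bash
python3 -c "
from h import *
f=cam('wrist');cv2.imwrite('pics/w10.png',f['frame']);s=monitor.get_state();print(s['eef_pos'],s['width'])
for lo,hi in (((0,110,50),(12,255,255)),((168,110,50),(180,255,255))): blobs(f,lo,hi,.01)"
```

```text
[0.54048945 0.26604557 0.19874906] 0.01059408896041175
area 2755.5 px [564.5 197. ] bbox (534, 168, 62, 59) world mm [275.2 205.6] size [67.1 71.7] long axis deg 160.0
area 48.5 px [636.5  21.5] bbox (634, 15, 6, 14) world mm [290.9  21.4] size [ 5.7 12.4] long axis deg 119.5
area 246.5 px [314.3 333.7] bbox (306, 324, 19, 20) world mm [481.7 456.8] size [21.8 28. ] long axis deg 102.4
area 1621.5 px [315.  247.5] bbox (304, 202, 23, 92) world mm [516.1 349. ] size [ 23.7 111.2] long axis deg 107.6
area 2124.0 px [321.8  55.7] bbox (293, 0, 57, 119) world mm [571.2 158.1] size [ 26.  110.6] long axis deg 123.9
```

View pics/w10.png

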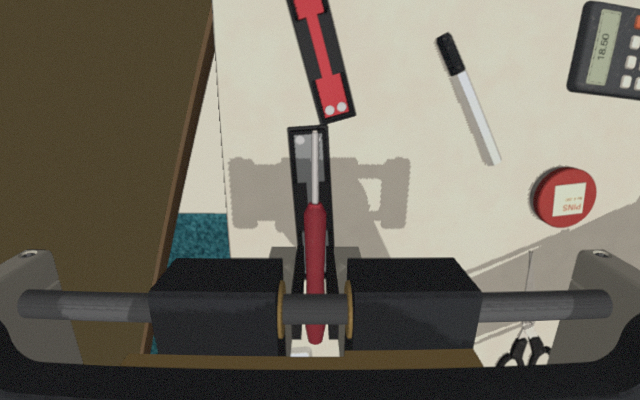

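>>> {"method": "move_arm", "body": {
  "deltas": [
    [[0, 0, 0, 0.03, -0.025, 0, 0.0], [0, 0, 0, 0.06, -0.05, 0, 0.0], [0, 0, 0, 0.06, -0.05, 0, 0.0], [0, 0, 0, 0.06, -0.05, 0, 0.0]]
  ]
}}

```text
t: 17.15
eef_pos: [0.607, 0.2206, 0.1976]
ee_rot: [3.139, -0.001, -1.26]
force: [-0.7, 0.6, -0.7]
width: 0.0107
```

```bash
python3 -c "
from h import *
f=cam('wrist');cv2.imwrite('pics/w11.png',f['frame']);s=monitor.get_state();print(s['eef_pos'],s['width'])
for lo,hi in (((0,110,50),(12,255,255)),((168,110,50),(180,255,255))): blobs(f,lo,hi,.01,amin=200)
print('black');blobs(f,(0,0,0),(180,255,70),.02,(300,20,460,240),300)"
```

```text
[0.60621987 0.2212844  0.1979315 ] 0.010826718107609021
area 1070.5 px [588.4 245.2] bbox (562, 224, 58, 49) world mm [279.5 200.8] size [55.1 71.4] long axis deg 37.9
area 241.0 px [315. 334.] bbox (306, 325, 19, 19) world mm [546.9 407.8] size [21.6 26.6] long axis deg 107.6
area 1515.5 px [314.5 248. ] bbox (304, 203, 22, 91) world mm [581.3 300.9] size [ 22.4 109.3] long axis deg 108.3
area 2153.5 px [365.1 114.4] bbox (337, 46, 55, 136) world mm [577.2 150. ] size [ 25.6 131.5] long axis deg 123.7
black
area 5899.0 px [363.5 139.6] bbox (329, 40, 69, 200) world mm [570.1 176.7] size [ 65.7 195.1] long axis deg 109.7
```

```bash
python3 -c "
from h import *
s=monitor.get_state();f=cam('wrist');R=Ro.from_euler('xyz',s['ee_rot'])
g=f['frame'][110:205,290:340].max(axis=2)
print(R.inv().apply(pt(f,[(315,131),(315.5,203)],s['eef_pos'][2]+.002)-s['eef_pos']).round(4))
go(.5728,.1567,.06,-56.3)"
```

```text
[[ 0.0652 -0.0005 -0.002 ]
 [ 0.0313 -0.0003 -0.002 ]]
turn [  0.1   0.  -15.8] shift [0.0519 0.0513 0.1385] yaw -56.3 q [ 0.65  0.33 -0.1  -0.   -1.15 -0.34] t 17.25
```

>>> {"method": "move_arm", "body": {
  "deltas": [
    [[0, 0, -6, 0.02, 0.02, 0, 0.0], [0, 0, -12, 0.04, 0.04, 0.02, 0.0], [0, 0, -15.8, 0.052, 0.051, 0.06, 0.0], [0, 0, -15.8, 0.052, 0.051, 0.1, 0.0], [0, 0, -15.8, 0.052, 0.051, 0.125, 0.0], [0, 0, -15.8, 0.052, 0.051, 0.1385, 0.0], [0, 0, -15.8, 0.052, 0.051, 0.1385, 0.0], [0, 0, -15.8, 0.052, 0.051, 0.1385, 0.0]]
  ]
}}

```text
t: 17.92
eef_pos: [0.5734, 0.158, 0.0607]
ee_rot: [3.14, -0.0, -0.98]
force: [0.7, 0.0, 1.0]
width: 0.011
```

```bash
python3 -c "
from h import *
f=cam('wrist');cv2.imwrite('pics/w12.png',f['frame']);print(monitor.get_state()['eef_pos'],monitor.get_state()['ee_rot'])
print(proj(f,[[.5772+.555*y-x*.832,.15-.832*y-x*.555,.02] for x in(-.012,.012) for y in(.065,.028)]).round(0).tolist())
go(.5728,.1567,.0145,-56.3)"
```

```text
[0.57433403 0.15851749 0.06177153] [-3.14073171e+00 -2.97694602e-04 -9.79886339e-01]
[[298.0, 108.0], [298.0, 172.0], [340.0, 108.0], [339.0, 172.0]]
turn [-0.  -0.   0.2] shift [0.0006 0.0023 0.0473] yaw -56.3 q [ 0.6   0.38 -0.37  0.   -0.82 -0.01] t 17.97
```

View pics/w12.png

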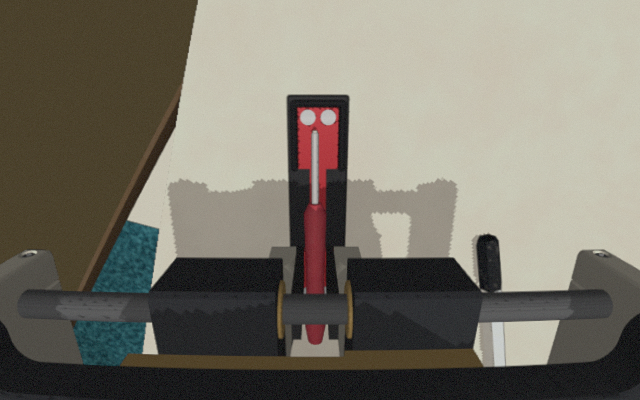

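>>> {"method": "move_arm", "body": {
  "deltas": [
    [[0, 0, 0, 0, 0.0018, 0.01, 0.0], [0, 0, 0, 0, 0.0018, 0.02, 0.0], [0, 0, 0, 0, 0.0018, 0.03, 0.0], [0, 0, 0, 0, 0.0018, 0.037, 0.0], [0, 0, 0, 0, 0.0018, 0.042, 0.0], [0, 0, 0, 0, 0.0018, 0.045, 0.0], [0, 0, 0, 0, 0.0018, 0.046, 0.0], [0, 0, 0, 0, 0.0018, 0.046, 0.0]]
  ]
}}

```text
t: 18.63
eef_pos: [0.5727, 0.157, 0.0145]
ee_rot: [3.141, -0.0, -0.981]
force: [0.5, 0.2, -0.0]
width: 0.0108
```

>>> {"method": "move_arm", "body": {
  "deltas": [
    [[0, 0, 0, 0, 0, 0.001, 0.0], [0, 0, 0, 0, 0, 0.001, 0.0], [0, 0, 0, 0, 0, 0.001, 0.04], [0, 0, 0, 0, 0, 0.001, 0.04], [0, 0, 0, 0, 0, 0.001, 0.04], [0, 0, 0, 0, 0, 0.001, 0.04], [0, 0, 0, 0, 0, 0.001, 0.04], [0, 0, 0, 0, 0, -0.02, 0.04], [0, 0, 0, 0, 0, -0.06, 0.04], [0, 0, 0, 0, 0, -0.1, 0.04], [0, 0, 0, 0, 0, -0.14, 0.04], [0, 0, 0, 0, 0, -0.17, 0.04]]
  ]
}}

```text
t: 19.63
eef_pos: [0.5734, 0.1572, 0.1886]
ee_rot: [-3.138, -0.001, -0.98]
force: [1.4, 0.6, -0.4]
width: 0.0398
```

```bash
python3 -c "
from h import *
f=cam('wrist');cv2.imwrite('pics/w13.png',f['frame']);print(monitor.get_state()['eef_pos'])
q=np.array([[.5772,.15],[.555,-.832]])
print('expect handle centre',q[0]-q[1]*.017);
for lo,hi in (((0,110,50),(12,255,255)),((168,110,50),(180,255,255))): blobs(f,lo,hi,.0155,amin=100)
go(.42,.149,.2,-42)"
```

```text
[0.57615882 0.15815772 0.19453476]
expect handle centre [0.567765 0.164144]
area 409.5 px [620.1 228.2] bbox (598, 216, 42, 26) world mm [265.7  16.1] size [12.4 61.9] long axis deg 14.1
area 2216.5 px [317.  167.5] bbox (304, 102, 27, 132) world mm [577.4 150.1] size [ 24.9 131.2] long axis deg 123.9
turn [ -0.6  -0.2 -14.1] shift [-0.0794  0.1347 -0.0072] yaw -42.0 q [ 0.6   0.25 -0.22  0.   -1.09 -0.01] t 19.68
```

>>> {"method": "move_arm", "body": {
  "deltas": [
    [[0, 0, -7, -0.02, 0.034, 0, 0.045], [0, 0, -14, -0.04, 0.067, 0, 0.045], [0, 0, -14, -0.06, 0.1, 0, 0.045], [0, 0, -14, -0.08, 0.134, 0, 0.045], [0, 0, -14, -0.08, 0.134, 0, 0.045], [0, 0, -14, -0.08, 0.134, 0, 0.045], [0, 0, -14, -0.08, 0.134, 0, 0.045]]
  ]
}}

```text
t: 20.27
eef_pos: [0.4172, 0.1494, 0.1855]
ee_rot: [-3.14, -0.0, -0.735]
force: [1.0, 0.4, -0.3]
width: 0.0447
```

```bash
python3 -c "
from h import *
f=cam('wrist');cv2.imwrite('pics/w14.png',f['frame']);print(monitor.get_state()['eef_pos'],proj(f,[[.369,.195,.007],[.4715,.103,.007]]))
print('cap');blobs(f,(0,0,0),(180,255,50),.007,(280,60,360,245),100)
print('body');blobs(f,(0,0,185),(180,25,255),.007,(270,100,370,245),100)
cv2.imwrite('pics/c2.png',np.hstack([cv2.resize(f['frame'][60:260,220:420],None,fx=2,fy=2),cv2.resize(cv2.imread('pics/w13.png')[70:270,220:420],None,fx=2,fy=2)]))"
```

```text
[0.41755012 0.14940326 0.18514878] [[314.75763881 238.94916126]
 [314.10413419 104.57695382]]
cap
area 550.5 px [314.5 125.5] bbox (307, 106, 16, 40) world mm [456.6 116. ] size [14.5 37. ] long axis deg 137.5
body
area 192.0 px [356.5 237.5] bbox (344, 231, 26, 14) world mm [340.4 161. ] size [15. 27.] long axis deg 47.8
area 101.0 px [366.  196.5] bbox (363, 181, 7, 32) world mm [368.6 124.9] size [ 6.2 33.1] long axis deg 140.6
area 1541.5 px [346.5 129.5] bbox (324, 100, 46, 60) world mm [432.4  96.6] size [43.9 56.5] long axis deg 140.3
area 1115.5 px [287.5 129. ] bbox (270, 100, 36, 59) world mm [471.4 137.7] size [33.7 55.4] long axis deg 137.4
```

View pics/c2.png

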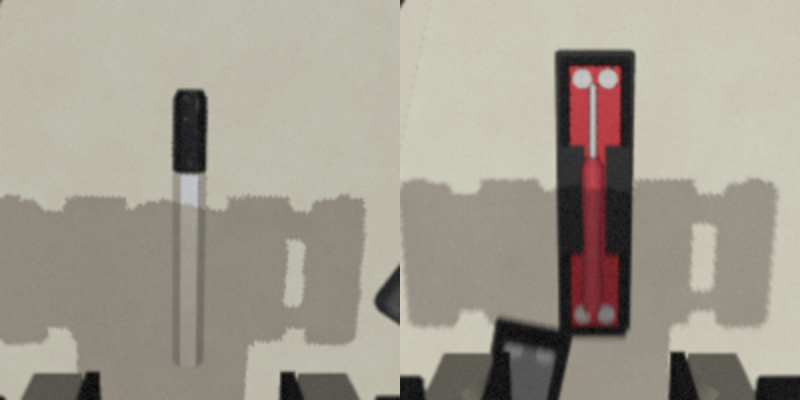

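```bash
python3 -c "
from h import *
f=cam('wrist');q=pt(f,[(314.5,242.5),(315,104.5)],.007);c=q.mean(0);print(q.round(4),c,np.linalg.norm(q[1]-q[0]));go(c[0],c[1],.005,-42.1)"
```

```text
[[0.3665 0.1978 0.007 ]
 [0.4712 0.1022 0.007 ]] [0.41887381 0.14997571 0.007     ] 0.14179304392855072
turn [-0.  -0.  -0.1] shift [ 0.0004 -0.0013  0.1799] yaw -42.1 q [ 0.79  0.   -0.54  0.   -1.03  0.04] t 20.37
```

>>> {"method": "move_arm", "body": {
  "deltas": [
    [[0, 0, 0, 0.0005, -0.0013, 0.03, 0.045], [0, 0, 0, 0.0005, -0.0013, 0.07, 0.045], [0, 0, 0, 0.0005, -0.0013, 0.105, 0.045], [0, 0, 0, 0.0005, -0.0013, 0.135, 0.045], [0, 0, 0, 0.0005, -0.0013, 0.155, 0.045], [0, 0, 0, 0.0005, -0.0013, 0.17, 0.045], [0, 0, 0, 0.0005, -0.0013, 0.177, 0.045], [0, 0, 0, 0.0005, -0.0013, 0.18, 0.045], [0, 0, 0, 0.0005, -0.0013, 0.18, 0.045], [0, 0, 0, 0.0005, -0.0013, 0.18, 0.02], [0, 0, 0, 0.0005, -0.0013, 0.18, 0.005], [0, 0, 0, 0.0005, -0.0013, 0.18, 0.005]]
  ]
}}

```text
t: 21.37
eef_pos: [0.4187, 0.1501, 0.0057]
ee_rot: [-3.14, -0.0, -0.737]
force: [0.2, 1.2, 0.1]
width: 0.0304
```

>>> {"method": "move_arm", "body": {
  "deltas": [
    [[0, 0, 0, 0, 0, 0, 0.005], [0, 0, 0, 0, 0, 0, 0.005], [0, 0, 0, 0, 0, 0, 0.005], [0, 0, 0, 0, 0, 0, 0.005], [0, 0, 0, 0, 0, 0, 0.005], [0, 0, 0, 0, 0, 0, 0.005]]
  ]
}}

```text
t: 21.87
eef_pos: [0.4183, 0.1498, 0.0053]
ee_rot: [-3.141, -0.0, -0.736]
force: [-1.1, -0.1, 7.6]
width: 0.0164
```

```bash
python3 -c "
from h import *
go(.60,.20,.2,-42.1)
go(.60,.23,.2,-68)"
```

```text
turn [-0.  -0.  -0.1] shift [ 0.101  -0.1593 -0.1946] yaw -42.1 q [ 0.79  0.27 -0.76  0.   -0.55  0.04] t 21.87
turn [-0.   0.  25.8] shift [ 0.0808 -0.1815 -0.1946] yaw -68.0 q [ 0.79  0.27 -0.76  0.   -0.55  0.04] t 21.87
```

```bash
python3 -c "
from h import *
go(.561,.379,.2,-68)"
```

```text
turn [-0.   0.  25.8] shift [-0.0481 -0.2658 -0.1945] yaw -68.0 q [ 0.79  0.27 -0.76  0.   -0.55  0.04] t 21.87
```

>>> {"method": "move_arm", "body": {
  "deltas": [
    [[0, 0, 0, 0, 0, -0.015, 0.005], [0, 0, 0, 0, 0, -0.045, 0.005], [0, 0, 0, 0, 0, -0.08, 0.005], [0, 0, 6, -0.008, -0.03, -0.11, 0.005], [0, 0, 12, -0.015, -0.065, -0.13, 0.005], [0, 0, 18, -0.022, -0.1, -0.145, 0.005], [0, 0, 25.8, -0.03, -0.135, -0.16, 0.005], [0, 0, 25.8, -0.036, -0.175, -0.175, 0.005], [0, 0, 25.8, -0.042, -0.215, -0.194, 0.005], [0, 0, 25.8, -0.048, -0.25, -0.194, 0.005], [0, 0, 25.8, -0.048, -0.266, -0.194, 0.005], [0, 0, 25.8, -0.048, -0.266, -0.194, 0.005]]
  ]
}}

```text
t: 22.87
eef_pos: [0.5627, 0.3816, 0.1973]
ee_rot: [3.141, -0.0, -1.186]
force: [-0.4, 0.0, -1.1]
width: 0.0161
```

```bash
python3 -c "
from h import *
f=cam('wrist');cv2.imwrite('pics/w15.png',f['frame']);print(monitor.get_state()['eef_pos'],monitor.get_state()['width'])
print('black');blobs(f,(0,0,0),(180,255,60),.02,(300,20,460,260),200)
print('floor');blobs(f,(0,0,60),(180,60,150),.01,(300,20,460,260),200)"
```

```text
[0.56154843 0.37995189 0.19720234] 0.016331158917735004
black
area 2659.0 px [316. 162.] bbox (300, 119, 33, 87) world mm [567.4 367.8] size [32.2 86.3] long axis deg 111.3
area 6756.5 px [371.8 107.2] bbox (350, 20, 49, 176) world mm [536.6 302.4] size [ 38.9 162.9] long axis deg 111.9
floor
area 242.0 px [302.5 234. ] bbox (300, 209, 6, 51) world mm [551.1 447.7] size [ 5.6 58.8] long axis deg 111.5
area 675.0 px [353. 233.] bbox (324, 207, 59, 53) world mm [499.9 425.7] size [61.3 64.6] long axis deg 22.5
area 3630.5 px [373.2 108.4] bbox (357, 27, 37, 164) world mm [533.5 302.1] size [ 29.  156.3] long axis deg 111.9
```

View pics/w15.png

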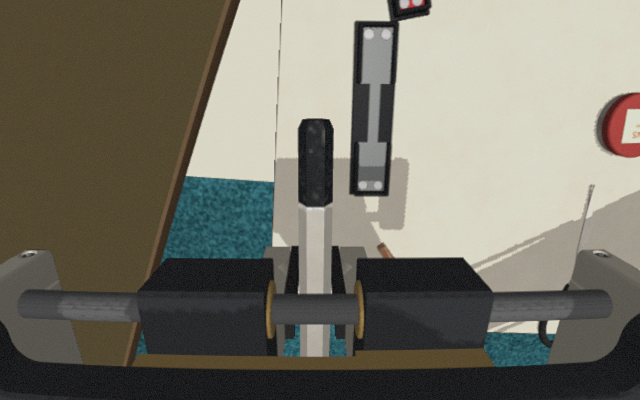

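```bash
python3 -c "
from h import *
go(.5335,.3021,.055,-68.1)"
```

```text
turn [ 0.1 -0.   0.1] shift [0.0616 0.055  0.1423] yaw -68.1 q [ 0.88  0.38 -0.02 -0.   -1.17 -0.5 ] t 22.92
```

>>> {"method": "move_arm", "body": {
  "deltas": [
    [[0, 0, 0, 0.02, 0.018, 0, 0.005], [0, 0, 0, 0.04, 0.036, 0.01, 0.005], [0, 0, 0, 0.0616, 0.055, 0.04, 0.005], [0, 0, 0, 0.0616, 0.055, 0.08, 0.005], [0, 0, 0, 0.0616, 0.055, 0.11, 0.005], [0, 0, 0, 0.0616, 0.055, 0.13, 0.005], [0, 0, 0, 0.0616, 0.055, 0.142, 0.005], [0, 0, 0, 0.0616, 0.055, 0.142, 0.005], [0, 0, 0, 0.0616, 0.055, 0.142, 0.005], [0, 0, 0, 0.0616, 0.055, 0.142, 0.005]]
  ]
}}

```text
t: 23.75
eef_pos: [0.5336, 0.3013, 0.058]
ee_rot: [-3.14, 0.0, -1.187]
force: [0.8, 0.5, 0.3]
width: 0.0163
```

```bash
python3 -c "
from h import *
f=cam('wrist');cv2.imwrite('pics/w16.png',f['frame']);s=monitor.get_state();R=Ro.from_euler('xyz',s['ee_rot'])
for b in [((0,0,0),(180,255,40),.06,(296,90,340,250))]: blobs(f,*b)
print('tip',R.inv().apply(pt(f,[(315.5,119.5)],s['eef_pos'][2]+.002)-s['eef_pos']).round(4))
print('inner corners',proj(f,[[.5335+.373*y-x*.928,.3021-.928*y-x*.373,.02] for x in(-.014,.014) for y in(.078,.028)]).round(0).tolist())
go(.5335,.3021,.0163,-68.1)"
```

```text
area 1924.0 px [317.5 184. ] bbox (296, 119, 44, 131) world mm [547.7 265. ] size [21.4 63.2] long axis deg 112.0
area 229.0 px [317.5  97.5] bbox (296, 94, 44, 8) world mm [563.1 227.2] size [ 3.  18.8] long axis deg 22.0
tip [[ 0.0705 -0.0001 -0.002 ]]
inner corners [[291.0, 101.0], [292.0, 189.0], [342.0, 101.0], [340.0, 189.0]]
turn [-0.1  0.   0.1] shift [-0.0006  0.0002  0.0419] yaw -68.1 q [ 0.83  0.41 -0.33  0.   -0.82 -0.45] t 23.8
```

View pics/w16.png

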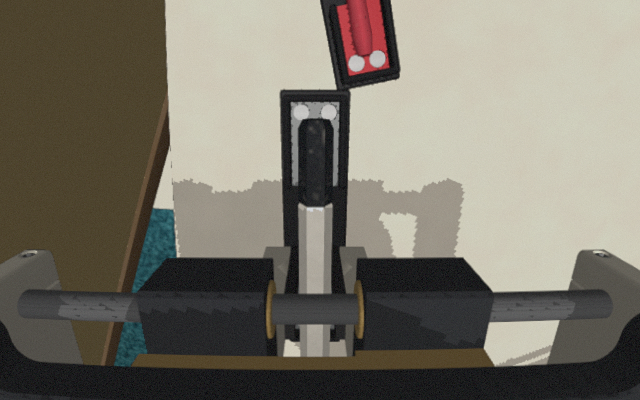

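>>> {"method": "move_arm", "body": {
  "deltas": [
    [[0, 0, 0, 0, 0, 0.01, 0.005], [0, 0, 0, 0, 0, 0.02, 0.005], [0, 0, 0, 0, 0, 0.028, 0.005], [0, 0, 0, 0, 0, 0.034, 0.005], [0, 0, 0, 0, 0, 0.038, 0.005], [0, 0, 0, 0, 0, 0.04, 0.005], [0, 0, 0, 0, 0, 0.0415, 0.005], [0, 0, 0, 0, 0, 0.0415, 0.005], [0, 0, 0, 0, 0, 0.0415, 0.005]]
  ]
}}

```text
t: 24.55
eef_pos: [0.5335, 0.3014, 0.0155]
ee_rot: [-3.141, 0.0, -1.187]
force: [-0.5, -0.2, -0.2]
width: 0.0163
```

>>> {"method": "move_arm", "body": {
  "deltas": [
    [[0, 0, 0, 0, 0, 0, 0.04], [0, 0, 0, 0, 0, 0, 0.04], [0, 0, 0, 0, 0, 0, 0.04], [0, 0, 0, 0, 0, 0, 0.04], [0, 0, 0, 0, 0, 0, 0.04], [0, 0, 0, 0, 0, -0.02, 0.04], [0, 0, 0, 0, 0, -0.06, 0.04], [0, 0, 0, 0, 0, -0.1, 0.04], [0, 0, 0, 0, 0, -0.14, 0.04], [0, 0, 0, 0, 0, -0.18, 0.04], [0, 0, 0, 0, 0, -0.18, 0.04], [0, 0, 0, 0, 0, -0.18, 0.04]]
  ]
}}

```text
t: 25.55
eef_pos: [0.5345, 0.3022, 0.1986]
ee_rot: [-3.136, 0.002, -1.187]
force: [-0.1, 0.8, -1.0]
width: 0.0402
```

```bash
python3 -c "
from h import *
f=cam('wrist');g=cam('top')
a=cv2.resize(f['frame'][30:280,190:440],(390,390));b=cv2.resize(g['frame'][95:245,170:470],(780,390),interpolation=2)
cv2.imwrite('pics/fin.png',cv2.resize(np.hstack([a,b]),(800,267)))
o=cv2.imread('pics/top0.png');d=np.abs(o[95:230,395:465].astype(int)-g['frame'][95:230,395:465]);print('mug/dispenser diff',d.mean().round(2),(d.max(2)>40).sum())"
```

```text
mug/dispenser diff 4.96 0
```

View pics/fin.png

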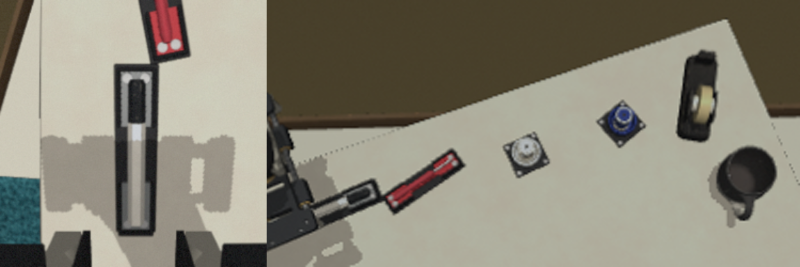

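All four items are in their holders, and the mug and dispenser haven't moved. The gripper is clear, so I'm handing in.

```bash
python3 -c "
from station import arm
print(arm.job_done())"
```

```text
the job is handed in; nothing more can be done
None
```

I placed the blue spool, the white spool, the seam ripper and the marker in that order, each in its own holder. I handed the job in at about 26 s of robot time with the gripper clear of everything.

**Spools:** After release, both top labels projected within about 1–2 mm of where a spool standing on the cup floor should show.

**Ripper and marker:** Both were lowered to within about 1 mm of the tray floors. Pictures taken afterwards show both lying straight inside their walls.

**Mug and dispenser:** In the top view, the area round them had no pixel that differed noticeably from the first picture.

**Disagreements:**
- The gripper read 23 mm on the 27 mm spool flanges, though the spools were held centred and upright.
- My first rough top-view positions were off by up to about 8 mm, and the closer wrist views corrected this.
- I viewed 17 pictures, three over the budget of 14 and one beyond the allowance of one or two extra.

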